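# Straightedge against two pins on the cork key board

### The job

The next row of key hooks is to be marked on the cork board: pick up the aluminium straightedge by its blue grip, lay it flat on the cork clear of the two white pins, then slide it gently until one long edge bears on both pins at once and keep it lightly pressed against both for about a second. Let go and leave it lying flat, still touching both pins; do not push the pins hard, and leave the keyring, car fob, coin dish and glass tumbler where they are.

Things in the scene. Friction and masses are not known exactly. Their poses are not given: they have to be found in the camera images.
- rule_grip (a point): Loose aluminium straightedge 300 long (x) x 40 wide (y) x 8 thick, 0.19-0.38 kg, long edges at y = +-20; along its middle a blue grip rib 100 (x) x 14 (y), up to 42 above the strip's underside. Point: mid-length, centre line, 27 above the underside. A half turn makes no difference. It slides easily on the cork (friction 0.2-0.3) unless pressed down; pushed at mid-length it swivels.
- board: Fixed cork board lying flat on the credenza, 280 (x) x 360 (y) x 18 thick, thin wooden border flush with the cork. Origin at the centre of its underside, top 18 above it. Three wooden pegs, 10 diameter, 26 tall, stand 20 mm inside its far (+x) border at y = -120, 0, +120; a keyring lies round the +120 peg.
- keyring: Steel keyring 31 across with a key, lying on the board round its peg; leave alone. Origin at the centre of the ring, underside.
- fob: Black plastic car fob 70 x 38 x 14, on the credenza between the straightedge and the board, further from the robot; leave alone. Origin at its underside's centre.
- dish: Aluminium coin dish with coins, 120 across, 22 high, left of the straightedge; leave alone. Origin at its underside's centre.
- tumbler: Green glass tumbler, 72 across, 95 high, beyond the board; leave alone. Origin at its underside's centre.
- plate_a: Steel slot plate 48 (x) x 20, flush in the cork on the board's +y (left) half; x along the board's x, origin at its centre on the cork's surface. It carries a rigid upright white pin (pin_a), 10 diameter, 22 tall, clamped anywhere along its slot, up to 12 mm either way along x from the origin: the pin's own place is not measured, only seen or felt.
- plate_b: The like plate and white pin (pin_b) on the board's -y (right) half. Plates are 120 to 210 mm apart; the line of the pins is turned up to about 0.5 rad to the board's y axis. The straightedge may bear on the pins with either long edge, from either side (more free cork on -x); both pins must lie within its length. Each pin may be pushed with 8 N at most.

How it is judged:
By the outcome, as a careful person would: the job done as asked, in the order asked, and still so for the second after the job is handed in, with the robot touching nothing.
It also fails if it takes over 72 s, if anything falls off the work surface, if the arm or the gripper's body presses on something with over 40 N, if the wrist force passes 120 N, or if a joint passes its speed limit or range.

### The arm

A 6-joint arm with a two-finger parallel gripper is mounted at the origin on the work surface. World frame = base frame: x ahead of the robot, y to its left, z up, the work surface at z = 0. Lengths are in mm, angles in rad, forces in N, time in s.
With the tool pointing down it reaches from about 350 to 975 mm from the base axis. Payload 7.1 kg.
Tool frame: the origin (TCP) lies on the mounting face of the last link; the fingertips stand 182 mm ahead of it and the grasp point (between the pads) lies 163 mm ahead of it (ctrl.tcp_to_tips is the distance from the TCP to the fingertips, in mm); z points along the fingers, y is the direction in which the jaws open and shut (so a half turn about z gives the same grasp; the last joint's range is limited). The gripper opens to 88 mm and grips with 3 to 60 N. Pads are 20 mm wide; open, the fingers measure 115 mm over their backs; the gripper's body (75 mm by 178 mm) begins 61 mm behind the grasp point.
Start: joints at [1.32, 0.423, 1.63, -0, 1.089, -0.019], TCP at [143.55, 608.276, 404.675] pointing down, gripper open.
Joint ranges: [-3, 3], [-0.9, 2.11], [0.09, 2.58], [-1.31, 4.45], [0.11, 2.69], [-2.54, 2.54]. Speed limits (rad/s): [2.39, 2.39, 3.01, 3.14, 3.14, 3.14].

### API

Orientations are given as a rotation vector (axis times angle).
In Python, from workcell import ctrl gives the robot as it stands. The module is installed in compiled form; this text tells all that it offers.
- The arm moves only by the tool send_rows, never from a script. Its argument "commands" is a list of rows, each an object with "translation": the shift along the world's x, y, z normalised to -1 to 1, where 1 is 0.1 m, a list of three; "twist": the turn, a rotation vector about the world's x, y, z normalised to -1 to 1, where 1 is 0.5 rad, a list of three. A call has exactly 10 rows; each row is the pose to reach, as a shift and turn from the pose commanded when the call began; what a row does not reach only later rows make up. A row lasts 1/10 s, in which the tool goes at most 50 mm and 8.59 degrees, less where a joint would pass 70% of its speed; a pose out of reach is approached as far as the arm can. A call with a number of a shift or a turn outside -1 to 1 is refused whole. A call with a gripper value outside its range is refused whole. "grip" is the closure, from -1 (fully open) to 1 (shut), set as the call begins (left out, the last holds). The fingers move at their own pace and stop on an object; the grip force is fixed at half the most. Time passes only in rows, so rows that repeat a pose let the fingers close, or fill a call up. It gives the time, the measured TCP pose, the force and the opening at its end, in the units of the state.
- ctrl.get_obs(): the state, without advancing time (a new reading comes with each control period).
- ctrl.get_image(name): name is "scene" or "top" or "wrist"; returns a dict with "img" (420x560x3 uint8, red, green, blue), "intrinsics" (3x3 intrinsics, pixels), "cam_to_world" (4x4, takes a point from camera to world coordinates). Camera axes: x right, y down, z forward; pixel columns grow to the right and rows downward; lengths in mm; the calibration is good to about 2 mm. The wrist camera is an equidistant fisheye: a pixel r from the principal point sees the ray r / f radians off the axis. A picture is of the moment at which its call begins. There is no depth.
- ctrl.close_job(): hands the job in, once; it reports no verdict.
The state is a dict: "t": time; "qpos": joint angles; "qvel": joint speeds; "joint_torque": joint torques, N m; "ee_pos": TCP position; "orientation": TCP orientation; "ft_force": force on the tool from outside, world axes, zero at the start; "moment": the same for the moment, N m; "width": finger opening in mm.
Only numpy, scipy, OpenCV 4.12 (cv2) and the standard library are available. Lean on these libraries where they do the work, as an engineer would, in place of code of your own. Each camera call takes 0.05 s, during which the arm holds its last target. There are 200 camera calls.

## Working session

There is one attempt and no reset: what is moved stays moved. The work goes in short steps, Python scripts to look and compute and a tool call to move; the robot and the scene stay as the last step left them, time stands still between calls to the robot, and variables do not carry over. Pictures are saved under pics/ and viewed, about 8 in all and at most 12, crops included, and the job is handed in when it is done.

Besides the shell and the picture viewer there is one more tool, called as name(argument=value, ...) on one line, values as JSON. send_rows: Moves the arm, as the interface text tells. Its arguments: {"type":"object","properties":{"commands":{"type":"array","items":{"type":"object","properties":{"translation":{"type":"array","items":{"type":"number"}},"twist":{"type":"array","items":{"type":"number"}}}}},"grip":{"type":"number"}},"required":["commands"]}

```bash
mkdir -p pics; cat > h.py <<'E'
import numpy as np, cv2
from workcell import ctrl
def save(name,fn,crop=None,s=1):
    d=ctrl.get_image(name); im=d["img"][:,:,::-1]
    np.savez('pics/'+fn+'.npz',K=d["intrinsics"],T=d["cam_to_world"],img=im)
    if crop: im=im[crop[1]:crop[3],crop[0]:crop[2]]
    cv2.imwrite('pics/'+fn+'.png',cv2.resize(im,None,fx=s,fy=s,interpolation=cv2.INTER_CUBIC))
def pt(fn,u,v,z,fish=False):
    d=np.load('pics/'+fn+'.npz');K=d['K'];T=d['T']
    x=(u-K[0,2])/K[0,0];y=(v-K[1,2])/K[1,1]
    if fish:
        r=np.hypot(x,y);ray=np.array([x/r*np.sin(r),y/r*np.sin(r),np.cos(r)]) if r>0 else np.array([0,0,1.])
    else: ray=np.array([x,y,1.])
    w=T[:3,:3]@ray;o=T[:3,3];return o+w*(z-o[2])/w[2]
E
python3 - <<'E'
from h import *
save('top','top0',None,1.42)
save('scene','sc0',None,1.42)
o=ctrl.get_obs();print(o['t'],o['ee_pos'],o['orientation'],o['ft_force'],o['width'])
d=np.load('pics/top0.npz');print(d['K'],d['T'])
E
```

```text
0.1 [143.46719027 608.05772041 403.95412901] [-3.63228570e-01 -3.12032132e+00  2.22429806e-03] [ 0.8488377  -0.52367629  0.12334206] 87.84917476673033
[[420.38639352   0.         275.33232304]
 [  0.         420.38639352 214.18695323]
 [  0.           0.           1.        ]] [[ 1.61424176e-02 -9.98424575e-01  5.37381590e-02  5.48872552e+02]
 [-9.99797958e-01 -1.54741041e-02  1.28294386e-02  1.00137849e+02]
 [-1.19776769e-02 -5.39343998e-02 -9.98472641e-01  8.70943727e+02]
 [ 0.00000000e+00  0.00000000e+00  0.00000000e+00  1.00000000e+00]]
```

View pics/top0.png

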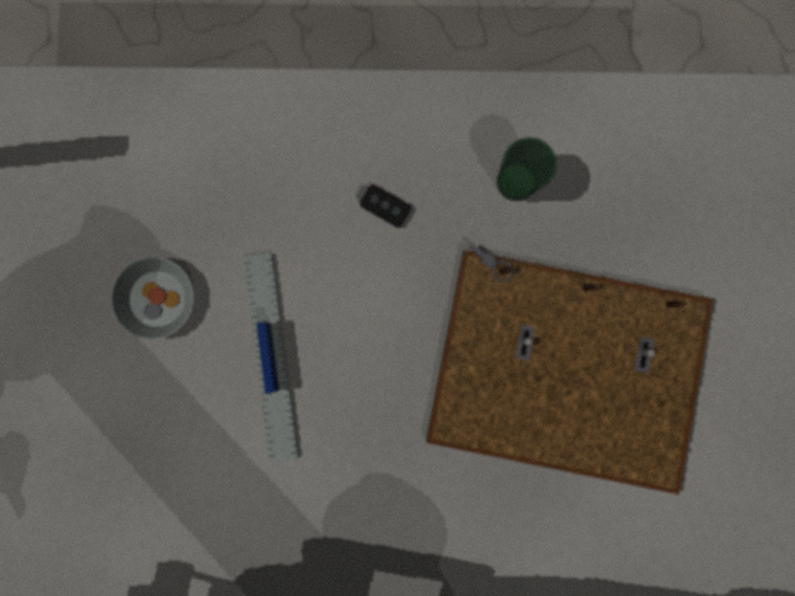

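View pics/sc0.png

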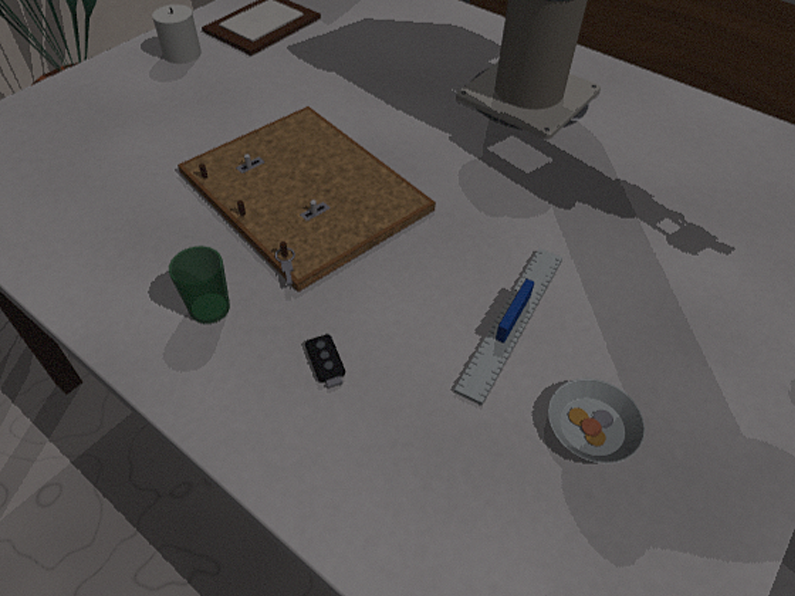

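Top view: the rule runs (261,253)–(284,458) with the blue grip at (268,357). The pins are at about (528,341) and (650,352), and the board corners at (464,252), (713,299), (680,492), (429,441). Next, an enlarged crop of the pins and the rule.

```bash
python3 - <<'E'
from h import *
im=np.load('pics/top0.npz')['img']
a=cv2.convertScaleAbs(cv2.resize(im[215:275,345:475],None,fx=6,fy=6,interpolation=cv2.INTER_CUBIC),alpha=1.8)
b=cv2.convertScaleAbs(cv2.resize(im[215:285,170:217],None,fx=3,fy=3,interpolation=cv2.INTER_CUBIC),alpha=1.8)
cv2.imwrite('pics/c1.png',np.vstack([a,np.pad(b,((0,0),(0,a.shape[1]-b.shape[1]),(0,0)))]))
s=1/1.42
P=lambda u,v,z:pt('top0',u*s,v*s,z)
for n,u,v,z in [('end1',261,253,8),('end2',284,458,8),('g1',265,322,42),('g2',271,392,42),('pinA',528,341,40),('pinB',651,352,40),('c1',464,252,18),('c2',713,299,18),('c3',680,492,18),('c4',429,441,18),('plA',525,342,18),('plB',645,355,18)]: print(n,P(u,v,z).round(1))
hsv=cv2.cvtColor(im,cv2.COLOR_BGR2HSV);m=cv2.inRange(hsv,(105,150,40),(130,255,255));print(m.sum()/255)
c=np.argwhere(m)[:,::-1].astype(np.float32);r=cv2.minAreaRect(c);print(r,pt('top0',*r[0],42).round(1), [pt('top0',*q,42)[:2].round(1) for q in cv2.boxPoints(r)])
E
```

```text
end1 [667.1 302.    8. ]
end2 [372.5 260.7   8. ]
g1 [565.9 285.7  42. ]
g2 [469.2 274.7  42. ]
pinA [545.4 -79.9  40. ]
pinB [ 533.  -249.3   40. ]
c1 [671.4   7.5  18. ]
c2 [ 609.2 -346.8   18. ]
c3 [ 337.9 -297.5   18. ]
c4 [402.1  54.3  18. ]
plA [543.8 -80.4  18. ]
plB [ 528.2 -250.1   18. ]
290.0
((187.05577087402344, 251.427490234375), (47.76926803588867, 6.208280563354492), 82.56858825683594) [517.3 283.5  42. ] [array([563., 297.]), array([564.7, 284.9]), array([471.9, 270.1]), array([470.2, 282.2])]
```

View pics/c1.png

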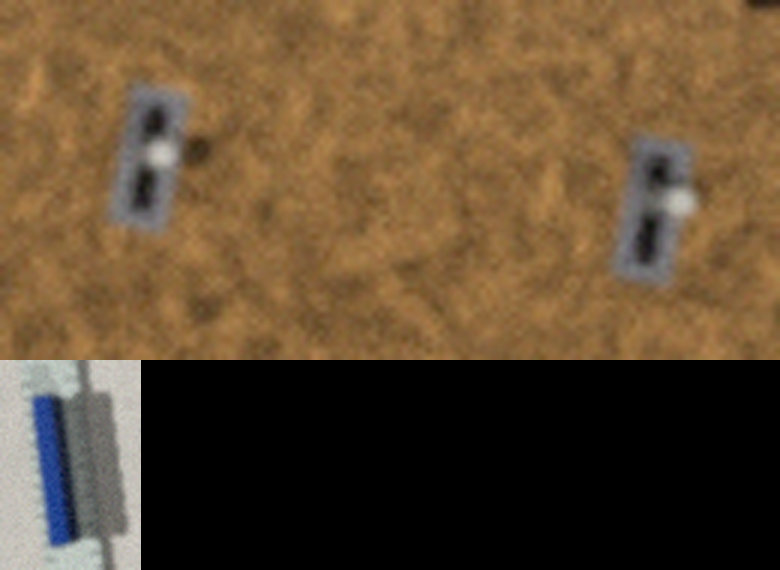

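Pins are at about (545,-80) and (533,-249), 169 mm apart, so consistent with 120–210. The rule centre is about (518,282) at yaw ≈0.14, length 297 mm, consistent with 300. First I'll move above the grip.

send_rows(commands=[{"translation": [0.1,-0.08,-0.02],"twist": [0,0,0.02]},{"translation": [0.2,-0.16,-0.05],"twist": [0,0,0.04]},{"translation": [0.3,-0.25,-0.07],"twist": [0,0,0.06]},{"translation": [0.4,-0.33,-0.1],"twist": [0,0,0.08]},{"translation": [0.5,-0.41,-0.12],"twist": [0,0,0.1]},{"translation": [0.6,-0.49,-0.15],"twist": [0,0,0.12]},{"translation": [0.7,-0.57,-0.17],"twist": [0,0,0.14]},{"translation": [0.8,-0.66,-0.2],"twist": [0,0,0.16]},{"translation": [0.9,-0.74,-0.22],"twist": [0,0,0.18]},{"translation": [0.94,-0.82,-0.25],"twist": [0,0,0.187]}], grip=-1)

```text
t: 1.1
ee_pos: [238.9, 525.3, 379.6]
orientation: [0.218, 3.134, 0.0]
ft_force: [-0.4, 0.2, -0.6]
width: 87.6
```

send_rows(commands=[{"translation": [0.1,-0.08,-0.02],"twist": [0,0,0.02]},{"translation": [0.2,-0.16,-0.05],"twist": [0,0,0.04]},{"translation": [0.3,-0.25,-0.07],"twist": [0,0,0.06]},{"translation": [0.4,-0.33,-0.1],"twist": [0,0,0.08]},{"translation": [0.5,-0.41,-0.12],"twist": [0,0,0.1]},{"translation": [0.6,-0.49,-0.15],"twist": [0,0,0.12]},{"translation": [0.7,-0.57,-0.17],"twist": [0,0,0.14]},{"translation": [0.8,-0.66,-0.2],"twist": [0,0,0.16]},{"translation": [0.9,-0.74,-0.22],"twist": [0,0,0.18]},{"translation": [0.94,-0.82,-0.25],"twist": [0,0,0.187]}])

```text
t: 2.1
ee_pos: [332.3, 443.4, 354.6]
orientation: [0.071, 3.141, 0.001]
ft_force: [-0.3, 0.4, 0.1]
width: 87.8
```

send_rows(commands=[{"translation": [0.1,-0.08,-0.02],"twist": [0,0,0.02]},{"translation": [0.2,-0.16,-0.05],"twist": [0,0,0.04]},{"translation": [0.3,-0.25,-0.07],"twist": [0,0,0.06]},{"translation": [0.4,-0.33,-0.1],"twist": [0,0,0.08]},{"translation": [0.5,-0.41,-0.12],"twist": [0,0,0.1]},{"translation": [0.6,-0.49,-0.15],"twist": [0,0,0.12]},{"translation": [0.7,-0.57,-0.17],"twist": [0,0,0.14]},{"translation": [0.8,-0.66,-0.2],"twist": [0,0,0.16]},{"translation": [0.9,-0.74,-0.22],"twist": [0,0,0.18]},{"translation": [0.94,-0.82,-0.25],"twist": [0,0,0.187]}])

```text
t: 3.1
ee_pos: [426.0, 361.6, 329.5]
orientation: [-0.076, 3.14, 0.0]
ft_force: [1.0, -0.4, 0.2]
width: 87.9
```

send_rows(commands=[{"translation": [0.12,-0.1,-0.03],"twist": [0,0,0.02]},{"translation": [0.24,-0.2,-0.06],"twist": [0,0,0.04]},{"translation": [0.36,-0.3,-0.09],"twist": [0,0,0.07]},{"translation": [0.48,-0.4,-0.12],"twist": [0,0,0.09]},{"translation": [0.6,-0.5,-0.15],"twist": [0,0,0.12]},{"translation": [0.7,-0.6,-0.18],"twist": [0,0,0.14]},{"translation": [0.8,-0.7,-0.21],"twist": [0,0,0.16]},{"translation": [0.9,-0.76,-0.23],"twist": [0,0,0.18]},{"translation": [0.92,-0.8,-0.25],"twist": [0,0,0.187]},{"translation": [0.92,-0.8,-0.25],"twist": [0,0,0.187]}])

```text
t: 4.1
ee_pos: [517.5, 281.8, 304.3]
orientation: [0.222, -3.133, 0.0]
ft_force: [-0.2, -0.1, -0.7]
width: 87.9
```

```bash
python3 - <<'E'
from h import *
from scipy.spatial.transform import Rotation as R
save('wrist','w1',None,1.42)
o=ctrl.get_obs();y=R.from_rotvec(o['orientation']).as_matrix()[:,1];print(o['t'],o['ee_pos'],np.arctan2(y[1],y[0])-np.pi/2,o['ft_force'],o['qpos'])
d=np.load('pics/w1.npz');print(d['K'],d['T'].round(3))
E
```

```text
4.15 [517.29622494 282.15122386 304.49435036] 0.1416370209940785 [0.1932121  0.2227873  0.29594358] [ 4.79102570e-01  5.01869232e-01  1.77601821e+00  1.93411067e-04
  8.64246858e-01 -1.23345637e+00]
[[325.1922621    0.         280.08293884]
 [  0.         325.1922621  215.02114533]
 [  0.           0.           1.        ]] [[-1.41000e-01  9.50000e-01  2.80000e-01  4.41678e+02]
 [ 9.90000e-01  1.35000e-01  4.00000e-02  2.70846e+02]
 [ 1.00000e-03  2.83000e-01 -9.59000e-01  2.83478e+02]
 [ 0.00000e+00  0.00000e+00  0.00000e+00  1.00000e+00]]
```

View pics/w1.png

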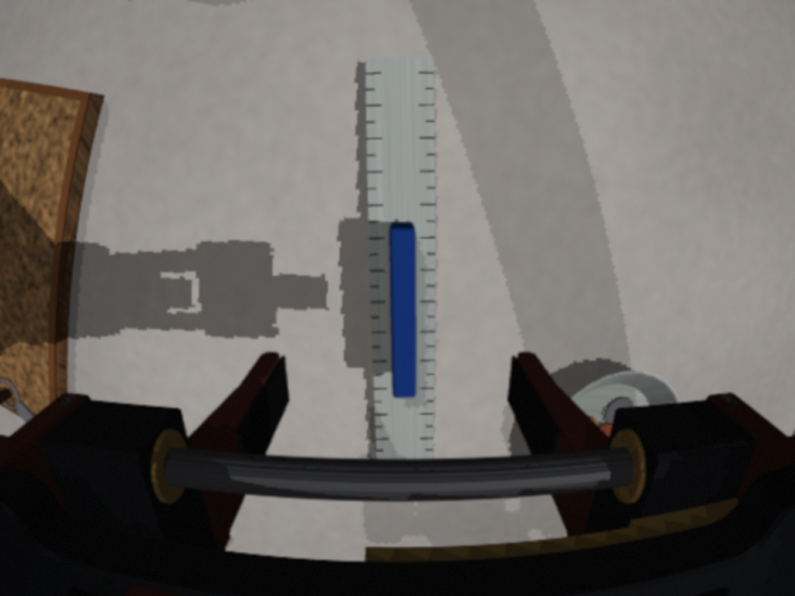

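The rib runs (402,228)–(404,396), nearly centred between the fingers and aligned with them. I'll compute the exact position.

```bash
python3 - <<'E'
from h import *
s=1/1.42
im=np.load('pics/w1.npz')['img']
m=cv2.inRange(cv2.cvtColor(im,cv2.COLOR_BGR2HSV),(105,150,60),(130,255,255));c=np.argwhere(m)[:,::-1].astype(np.float32)
print(c.min(0),c.max(0))
a=pt('w1',402*s,228*s,42,1);b=pt('w1',404*s,396*s,42,1);print(a,b,(a+b)/2,np.arctan2(*(b-a)[[1,0]]),np.hypot(*(b-a)[:2]))
for v in (100,200): 
  l=pt('w1',366*s+(0),v*s,8,1);r=pt('w1',435*s,v*s,8,1);print(l,r,(l+r)/2)
E
```

```text
[275. 160.] [291. 278.]
[469.91301756 277.27414792  42.        ] [566.44982723 292.44900946  42.        ] [518.1814224  284.86157869  42.        ] 0.15591663837231087 97.72221878470579
[400.55674098 246.42100943   8.        ] [394.7965967  286.40639833   8.        ] [397.67666884 266.41370388   8.        ]
[460.12613605 254.63007242   8.        ] [454.32830284 295.16894298   8.        ] [457.22721945 274.8995077    8.        ]
```

send_rows(commands=[{"translation": [0,0.02,-0.1],"twist": [0,0,0]},{"translation": [0,0.02,-0.2],"twist": [0,0,0]},{"translation": [0,0.02,-0.3],"twist": [0,0,0]},{"translation": [0,0.02,-0.4],"twist": [0,0,0]},{"translation": [0,0.02,-0.5],"twist": [0,0,0]},{"translation": [0,0.02,-0.6],"twist": [0,0,0]},{"translation": [0,0.02,-0.7],"twist": [0,0,0]},{"translation": [0,0.02,-0.8],"twist": [0,0,0]},{"translation": [0,0.02,-0.9],"twist": [0,0,0]},{"translation": [0,0.02,-1.0],"twist": [0,0,0]}])

```text
t: 5.15
ee_pos: [517.6, 284.2, 203.8]
orientation: [-0.223, 3.134, 0.0]
ft_force: [0.1, -0.3, 0.0]
width: 87.6
```

send_rows(commands=[{"translation": [0,0,-0.03],"twist": [0,0,0]},{"translation": [0,0,-0.06],"twist": [0,0,0]},{"translation": [0,0,-0.09],"twist": [0,0,0]},{"translation": [0,0,-0.11],"twist": [0,0,0]},{"translation": [0,0,-0.11],"twist": [0,0,0]},{"translation": [0,0,-0.11],"twist": [0,0,0]},{"translation": [0,0,-0.11],"twist": [0,0,0]},{"translation": [0,0,-0.11],"twist": [0,0,0]},{"translation": [0,0,-0.11],"twist": [0,0,0]},{"translation": [0,0,-0.11],"twist": [0,0,0]}])

```text
t: 6.15
ee_pos: [517.6, 284.3, 193.7]
orientation: [-0.223, 3.134, 0.0]
ft_force: [0.5, 0.3, 1.4]
width: 87.9
```

send_rows(commands=[{"translation": [0,0,0],"twist": [0,0,0]},{"translation": [0,0,0],"twist": [0,0,0]},{"translation": [0,0,0],"twist": [0,0,0]},{"translation": [0,0,0],"twist": [0,0,0]},{"translation": [0,0,0],"twist": [0,0,0]},{"translation": [0,0,0],"twist": [0,0,0]},{"translation": [0,0,0],"twist": [0,0,0]},{"translation": [0,0,0],"twist": [0,0,0]},{"translation": [0,0,0],"twist": [0,0,0]},{"translation": [0,0,0],"twist": [0,0,0]}], grip=1)

```text
t: 7.15
ee_pos: [517.6, 284.3, 193.7]
orientation: [-0.223, 3.134, 0.0]
ft_force: [0.9, -0.1, 0.9]
width: 13.8
```

Gripped (13.8 mm, rib 14). Lift, then carry while turning clockwise.

send_rows(commands=[{"translation": [0,0,0.05],"twist": [0,0,0]},{"translation": [0,0,0.12],"twist": [0,0,0]},{"translation": [0,0,0.22],"twist": [0,0,0]},{"translation": [0,0,0.34],"twist": [0,0,0]},{"translation": [0,0,0.47],"twist": [0,0,0]},{"translation": [0,0,0.6],"twist": [0,0,0]},{"translation": [0,0,0.72],"twist": [0,0,0]},{"translation": [0,0,0.84],"twist": [0,0,0]},{"translation": [0,0,0.94],"twist": [0,0,0]},{"translation": [0,0,1.0],"twist": [0,0,0]}])

```text
t: 8.15
ee_pos: [517.7, 284.4, 294.9]
orientation: [-0.223, 3.133, 0.001]
ft_force: [0.1, 0.7, -1.9]
width: 14.0
```

send_rows(commands=[{"translation": [0,-0.04,0.02],"twist": [0,0,-0.03]},{"translation": [-0.01,-0.1,0.04],"twist": [0,0,-0.08]},{"translation": [-0.02,-0.18,0.06],"twist": [0,0,-0.15]},{"translation": [-0.03,-0.27,0.08],"twist": [0,0,-0.22]},{"translation": [-0.03,-0.37,0.1],"twist": [0,0,-0.3]},{"translation": [-0.04,-0.47,0.12],"twist": [0,0,-0.38]},{"translation": [-0.05,-0.57,0.14],"twist": [0,0,-0.46]},{"translation": [-0.06,-0.67,0.16],"twist": [0,0,-0.54]},{"translation": [-0.07,-0.77,0.18],"twist": [0,0,-0.62]},{"translation": [-0.08,-0.87,0.2],"twist": [0,0,-0.7]}])

```text
t: 9.15
ee_pos: [509.5, 196.4, 313.9]
orientation: [0.331, 3.124, -0.0]
ft_force: [-0.3, -0.1, -2.2]
width: 13.7
```

send_rows(commands=[{"translation": [-0.01,-0.09,0],"twist": [0,0,-0.07]},{"translation": [-0.02,-0.18,0],"twist": [0,0,-0.14]},{"translation": [-0.02,-0.27,0],"twist": [0,0,-0.22]},{"translation": [-0.03,-0.36,0],"twist": [0,0,-0.29]},{"translation": [-0.04,-0.45,0],"twist": [0,0,-0.36]},{"translation": [-0.05,-0.54,0],"twist": [0,0,-0.43]},{"translation": [-0.05,-0.63,0],"twist": [0,0,-0.5]},{"translation": [-0.06,-0.72,0],"twist": [0,0,-0.58]},{"translation": [-0.07,-0.81,0],"twist": [0,0,-0.65]},{"translation": [-0.08,-0.9,0],"twist": [0,0,-0.72]}])

```text
t: 10.15
ee_pos: [501.5, 106.5, 313.7]
orientation: [0.884, 3.015, -0.0]
ft_force: [-0.4, -0.4, -1.9]
width: 13.8
```

send_rows(commands=[{"translation": [-0.01,-0.09,0],"twist": [0,0,-0.07]},{"translation": [-0.02,-0.18,0],"twist": [0,0,-0.14]},{"translation": [-0.02,-0.27,0],"twist": [0,0,-0.22]},{"translation": [-0.03,-0.36,0],"twist": [0,0,-0.29]},{"translation": [-0.04,-0.45,0],"twist": [0,0,-0.36]},{"translation": [-0.05,-0.54,0],"twist": [0,0,-0.43]},{"translation": [-0.05,-0.63,0],"twist": [0,0,-0.5]},{"translation": [-0.06,-0.72,0],"twist": [0,0,-0.58]},{"translation": [-0.07,-0.81,0],"twist": [0,0,-0.65]},{"translation": [-0.08,-0.9,0],"twist": [0,0,-0.72]}])

```text
t: 11.15
ee_pos: [493.5, 16.5, 313.7]
orientation: [-1.41, -2.807, -0.0]
ft_force: [0.8, -0.2, -1.5]
width: 14.1
```

send_rows(commands=[{"translation": [-0.01,-0.09,0],"twist": [0,0,-0.07]},{"translation": [-0.02,-0.18,0],"twist": [0,0,-0.14]},{"translation": [-0.02,-0.27,0],"twist": [0,0,-0.22]},{"translation": [-0.03,-0.36,0],"twist": [0,0,-0.29]},{"translation": [-0.04,-0.45,0],"twist": [0,0,-0.36]},{"translation": [-0.05,-0.54,0],"twist": [0,0,-0.43]},{"translation": [-0.05,-0.63,0],"twist": [0,0,-0.5]},{"translation": [-0.06,-0.72,0],"twist": [0,0,-0.58]},{"translation": [-0.07,-0.81,0],"twist": [0,0,-0.65]},{"translation": [-0.08,-0.9,0],"twist": [0,0,-0.72]}])

```text
t: 12.15
ee_pos: [485.4, -73.5, 313.6]
orientation: [-1.89, -2.51, 0.0]
ft_force: [-0.4, -0.4, -1.3]
width: 14.1
```

send_rows(commands=[{"translation": [-0.01,-0.09,0],"twist": [0,0,-0.07]},{"translation": [-0.02,-0.18,0],"twist": [0,0,-0.14]},{"translation": [-0.02,-0.27,0],"twist": [0,0,-0.22]},{"translation": [-0.03,-0.36,0],"twist": [0,0,-0.29]},{"translation": [-0.04,-0.45,0],"twist": [0,0,-0.36]},{"translation": [-0.05,-0.54,0],"twist": [0,0,-0.43]},{"translation": [-0.05,-0.63,0],"twist": [0,0,-0.5]},{"translation": [-0.06,-0.72,0],"twist": [0,0,-0.58]},{"translation": [-0.07,-0.78,0],"twist": [0,0,-0.65]},{"translation": [-0.08,-0.82,0],"twist": [0,0,-0.71]}])

```text
t: 13.15
ee_pos: [477.4, -155.4, 313.6]
orientation: [-2.303, -2.136, 0.0]
ft_force: [-0.1, 0.2, -2.5]
width: 13.6
```

```bash
python3 - <<'E'
from h import *
from scipy.spatial.transform import Rotation as R
save('wrist','w2',None,1.42)
save('top','top2')
o=ctrl.get_obs();y=R.from_rotvec(o['orientation']).as_matrix()[:,1];print(o['t'],o['ee_pos'],np.arctan2(y[1],y[0]),o['ft_force'],o['moment'],o['qpos'])
E
```

```text
13.25 [ 477.41415447 -155.16462561  313.6491918 ] -0.07384035209021964 [ 0.61842447 -0.32579396 -2.63381676] [-0.0454801  -0.01296452  0.03534115] [-3.37950550e-01  3.79952324e-01  1.96375201e+00  8.55481602e-06
  7.97926475e-01 -2.64116170e-01]
```

View pics/w2.png

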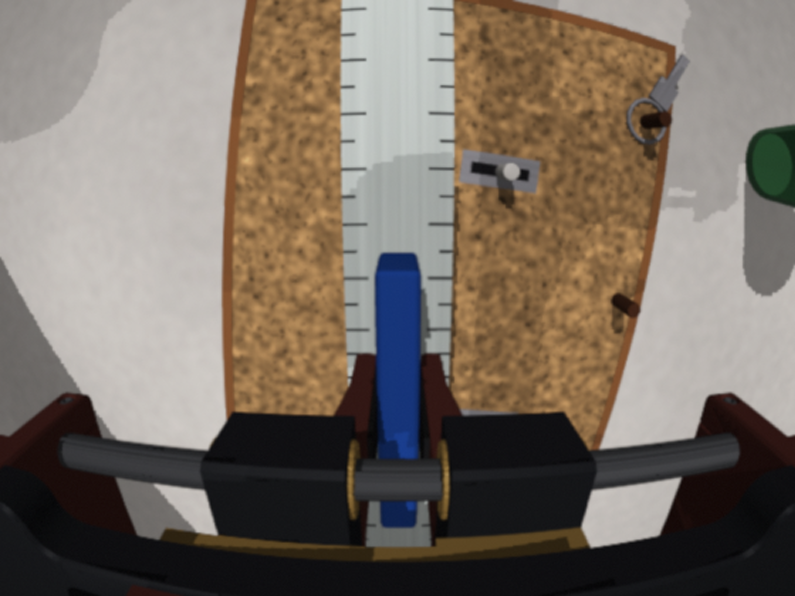

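Pin A's head is at (511,171); pin B is hidden behind the gripper. The rule is held square. Compare pin estimates across the cameras.

```bash
python3 - <<'E'
from h import *
s=1/1.42
print('wristA',pt('w2',511*s,171*s,40,1))
A=pt('top0',162.5/6+344.5,154.5/6+214.5,40);B=pt('top0',681.5/6+344.5,202.5/6+214.5,40)
print('top',A,B)
print('sceneA',pt('sc0',313*s,203*s,40),'B',pt('sc0',249*s,157*s,40))
for z in(18,40):print('edges wrist',[pt('w2',u*s,150*s,120+8,1).round(1) for u in (343,455)])
d=A-B;print(np.arctan2(d[1],d[0])-np.pi/2)
E
```

```text
wristA [546.79070032 -79.85533769  40.        ]
top [545.17834743 -79.39346382  40.        ] [ 532.26712739 -248.59240376   40.        ]
sceneA [549.03997076 -76.37600464  40.        ] B [ 534.10053465 -240.86677366   40.        ]
edges wrist [array([465.9, -67.8, 128. ]), array([505.2, -70.8, 128. ])]
edges wrist [array([465.9, -67.8, 128. ]), array([505.2, -70.8, 128. ])]
-0.07616032928844185
```

Estimates agree to about 2 mm, and the line angle is −0.076 against a rule angle of −0.074. I'll lay the rule down about 17 mm short of the pins.

send_rows(commands=[{"translation": [0.03,-0.01,-0.05],"twist": [0,0,0]},{"translation": [0.07,-0.02,-0.15],"twist": [0,0,0]},{"translation": [0.11,-0.03,-0.26],"twist": [0,0,0]},{"translation": [0.15,-0.04,-0.38],"twist": [0,0,0]},{"translation": [0.18,-0.05,-0.5],"twist": [0,0,0]},{"translation": [0.2,-0.06,-0.62],"twist": [0,0,0]},{"translation": [0.2,-0.06,-0.73],"twist": [0,0,0]},{"translation": [0.2,-0.06,-0.82],"twist": [0,0,0]},{"translation": [0.2,-0.06,-0.89],"twist": [0,0,0]},{"translation": [0.2,-0.06,-0.93],"twist": [0,0,0]}])

```text
t: 14.25
ee_pos: [497.3, -160.7, 219.9]
orientation: [-2.3, -2.139, 0.001]
ft_force: [-0.4, -1.4, -1.7]
width: 13.6
```

send_rows(commands=[{"translation": [0,0,-0.01],"twist": [0,0,0]},{"translation": [0,0,-0.02],"twist": [0,0,0]},{"translation": [0,0,-0.03],"twist": [0,0,0]},{"translation": [0,0,-0.04],"twist": [0,0,0]},{"translation": [0,0,-0.05],"twist": [0,0,0]},{"translation": [0,0,-0.06],"twist": [0,0,0]},{"translation": [0,0,-0.065],"twist": [0,0,0]},{"translation": [0,0,-0.07],"twist": [0,0,0]},{"translation": [0,0,-0.07],"twist": [0,0,0]},{"translation": [0,0,-0.07],"twist": [0,0,0]}])

```text
t: 15.25
ee_pos: [497.5, -160.7, 213.7]
orientation: [-2.3, -2.14, 0.0]
ft_force: [-0.1, 0.4, -1.5]
width: 13.8
```

send_rows(commands=[{"translation": [0,0,-0.005],"twist": [0,0,0]},{"translation": [0,0,-0.01],"twist": [0,0,0]},{"translation": [0,0,-0.012],"twist": [0,0,0]},{"translation": [0,0,-0.014],"twist": [0,0,0]},{"translation": [0,0,-0.016],"twist": [0,0,0]},{"translation": [0,0,-0.018],"twist": [0,0,0]},{"translation": [0,0,-0.02],"twist": [0,0,0]},{"translation": [0,0,-0.02],"twist": [0,0,0]},{"translation": [0,0,-0.02],"twist": [0,0,0]},{"translation": [0,0,-0.02],"twist": [0,0,0]}])

```text
t: 16.25
ee_pos: [497.5, -160.7, 211.7]
orientation: [-2.3, -2.14, 0.0]
ft_force: [0.3, 0.2, -2.3]
width: 13.8
```

send_rows(commands=[{"translation": [0,0,-0.002],"twist": [0,0,0]},{"translation": [0,0,-0.004],"twist": [0,0,0]},{"translation": [0,0,-0.006],"twist": [0,0,0]},{"translation": [0,0,-0.008],"twist": [0,0,0]},{"translation": [0,0,-0.01],"twist": [0,0,0]},{"translation": [0,0,-0.01],"twist": [0,0,0]},{"translation": [0,0,-0.01],"twist": [0,0,0]},{"translation": [0,0,-0.01],"twist": [0,0,0]},{"translation": [0,0,-0.01],"twist": [0,0,0]},{"translation": [0,0,-0.01],"twist": [0,0,0]}])

```text
t: 17.25
ee_pos: [497.7, -160.8, 211.6]
orientation: [2.299, 2.14, 0.001]
ft_force: [-2.8, 0.8, 10.7]
width: 14.0
```

Contact at 211.6 as expected. Loosen the jaws to about 24 mm so that one finger can push the rib and the rule can align itself.

send_rows(commands=[{"translation": [0,0,0],"twist": [0,0,0]},{"translation": [0,0,0.01],"twist": [0,0,0]},{"translation": [0,0,0.01],"twist": [0,0,0]},{"translation": [0,0,0.01],"twist": [0,0,0]},{"translation": [0,0,0.01],"twist": [0,0,0]},{"translation": [0,0,0.01],"twist": [0,0,0]},{"translation": [0,0,0.01],"twist": [0,0,0]},{"translation": [0,0,0.01],"twist": [0,0,0]},{"translation": [0,0,0.01],"twist": [0,0,0]},{"translation": [0,0,0.01],"twist": [0,0,0]}], grip=0.45)

```text
t: 18.25
ee_pos: [497.5, -160.7, 211.7]
orientation: [2.3, 2.14, -0.0]
ft_force: [-0.1, -0.5, -0.2]
width: 24.4
```

```bash
python3 - <<'E'
from h import *
save('wrist','w3')
a=np.load('pics/w3.npz')['img'][0:340];
cv2.imwrite('pics/w3.png',cv2.resize(a,None,fx=1.42,fy=1.42))
print([ctrl.get_obs()[k] for k in('t','ft_force','moment')])
E
```

```text
[18.3, array([-0.34265337,  0.42110464, -0.48348134]), array([-0.12004791,  0.11016349,  0.0384073 ])]
```

View pics/w3.png

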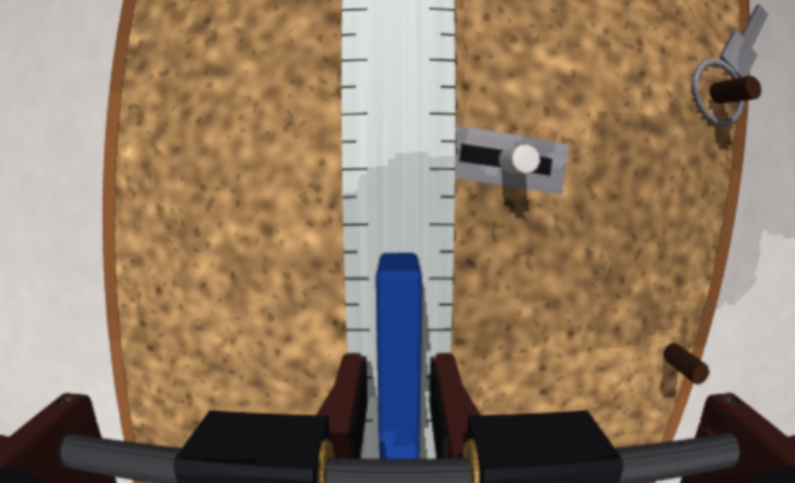

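The rule lies flat with the jaws loose; its edge is at x-pixel 455 and the near side of pin A's base is at about 500, roughly 16 mm away. Push slowly along the normal.

send_rows(commands=[{"translation": [0.013,-0.001,0],"twist": [0,0,0]},{"translation": [0.026,-0.002,0],"twist": [0,0,0]},{"translation": [0.039,-0.003,0],"twist": [0,0,0]},{"translation": [0.052,-0.004,0],"twist": [0,0,0]},{"translation": [0.065,-0.005,0],"twist": [0,0,0]},{"translation": [0.078,-0.006,0],"twist": [0,0,0]},{"translation": [0.091,-0.007,0],"twist": [0,0,0]},{"translation": [0.104,-0.008,0],"twist": [0,0,0]},{"translation": [0.117,-0.009,0],"twist": [0,0,0]},{"translation": [0.13,-0.01,0],"twist": [0,0,0]}])

```text
t: 19.3
ee_pos: [510.7, -161.7, 211.7]
orientation: [-2.3, -2.14, 0.0]
ft_force: [0.1, -0.6, 0.2]
width: 24.4
```

send_rows(commands=[{"translation": [0.005,0,0],"twist": [0,0,0]},{"translation": [0.01,-0.001,0],"twist": [0,0,0]},{"translation": [0.015,-0.001,0],"twist": [0,0,0]},{"translation": [0.02,-0.002,0],"twist": [0,0,0]},{"translation": [0.025,-0.002,0],"twist": [0,0,0]},{"translation": [0.03,-0.002,0],"twist": [0,0,0]},{"translation": [0.035,-0.003,0],"twist": [0,0,0]},{"translation": [0.04,-0.003,0],"twist": [0,0,0]},{"translation": [0.045,-0.003,0],"twist": [0,0,0]},{"translation": [0.05,-0.004,0],"twist": [0,0,0]}])

```text
t: 20.3
ee_pos: [515.6, -162.1, 211.7]
orientation: [2.3, 2.14, 0.0]
ft_force: [0.0, 1.3, -0.7]
width: 24.1
```

```bash
python3 - <<'E'
from h import *
save('wrist','w4')
a=np.load('pics/w4.npz')['img'][70:190,280:430];
cv2.imwrite('pics/w4.png',cv2.resize(a,None,fx=5,fy=5,interpolation=cv2.INTER_CUBIC))
print([ctrl.get_obs()[k] for k in('t','ee_pos','ft_force','moment')])
E
```

```text
[20.35, array([ 515.69009125, -162.12866557,  211.682462  ]), array([ 0.52767228, -0.1731027 , -0.42538347]), array([-0.06693621,  0.15077148,  0.03195036])]
```

View pics/w4.png

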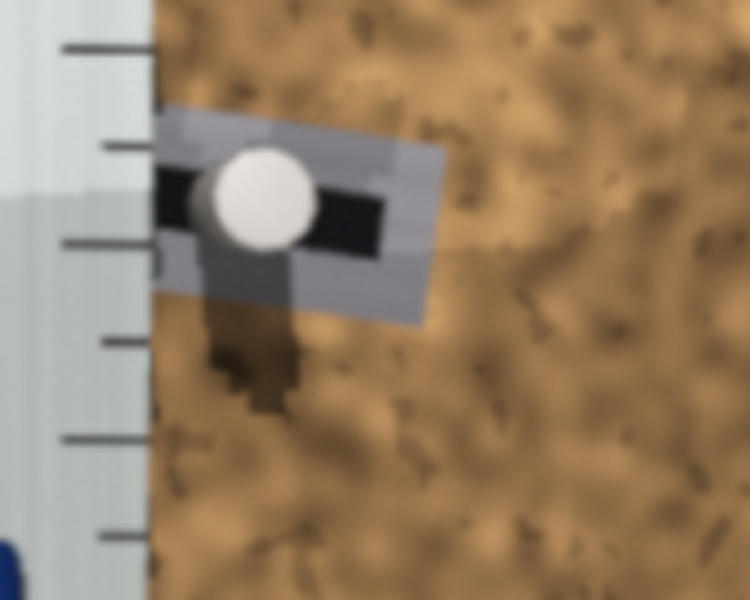

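Gap to pin A is about 4 mm (edge at 152, pin side at about 192, roughly 10 px/mm). Advance 3 mm, then by small steps on force.

send_rows(commands=[{"translation": [0.003,0,0],"twist": [0,0,0]},{"translation": [0.006,0,0],"twist": [0,0,0]},{"translation": [0.009,-0.001,0],"twist": [0,0,0]},{"translation": [0.012,-0.001,0],"twist": [0,0,0]},{"translation": [0.015,-0.001,0],"twist": [0,0,0]},{"translation": [0.018,-0.001,0],"twist": [0,0,0]},{"translation": [0.021,-0.002,0],"twist": [0,0,0]},{"translation": [0.024,-0.002,0],"twist": [0,0,0]},{"translation": [0.027,-0.002,0],"twist": [0,0,0]},{"translation": [0.03,-0.002,0],"twist": [0,0,0]}])

```text
t: 21.35
ee_pos: [518.6, -162.3, 211.7]
orientation: [-2.3, -2.14, 0.0]
ft_force: [0.3, 0.3, -0.1]
width: 24.1
```

send_rows(commands=[{"translation": [0.001,0,0],"twist": [0,0,0]},{"translation": [0.002,0,0],"twist": [0,0,0]},{"translation": [0.003,0,0],"twist": [0,0,0]},{"translation": [0.004,0,0],"twist": [0,0,0]},{"translation": [0.005,0,0],"twist": [0,0,0]},{"translation": [0.005,0,0],"twist": [0,0,0]},{"translation": [0.005,0,0],"twist": [0,0,0]},{"translation": [0.005,0,0],"twist": [0,0,0]},{"translation": [0.005,0,0],"twist": [0,0,0]},{"translation": [0.005,0,0],"twist": [0,0,0]}])

```text
t: 22.35
ee_pos: [519.1, -162.3, 211.7]
orientation: [2.3, 2.14, 0.0]
ft_force: [0.0, 0.3, -0.0]
width: 24.4
```

```bash
python3 - <<'E'
from h import *
f=[]
save('wrist','w5')
a=np.load('pics/w5.npz')['img'][70:170,280:380];
a=cv2.resize(a,None,fx=4,fy=4,interpolation=cv2.INTER_CUBIC)
save('top','top5')
t=np.load('pics/top5.npz')['img'][215:275,360:480];t=cv2.resize(cv2.convertScaleAbs(t,alpha=1.8),None,fx=6.6,fy=6.6,interpolation=cv2.INTER_CUBIC)
t=t[:,:400*2];cv2.imwrite('pics/w5.png',np.hstack([a[:396],t[:396,392:]]))
for i in range(4):
  ctrl.get_image('top');f.append(ctrl.get_obs()['ft_force'])
print(ctrl.get_obs()['t'],ctrl.get_obs()['ee_pos'],np.mean(f,0))
E
```

```text
22.65 [ 519.06733668 -162.33431167  211.67641041] [-0.29375507 -0.06273487 -0.02604342]
```

View pics/w5.png

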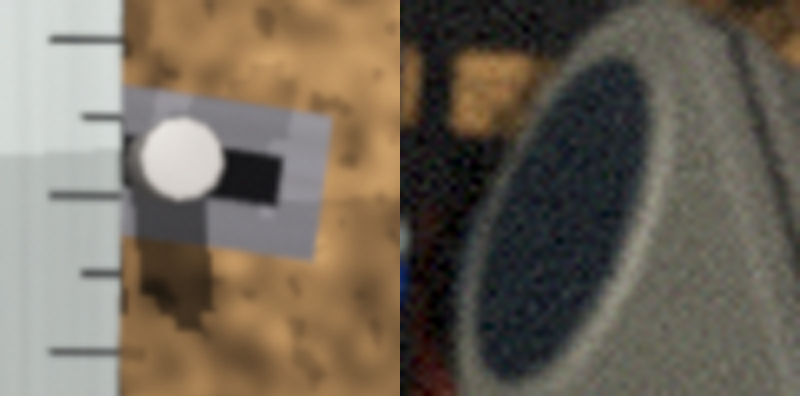

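The gap at pin A is now about 1 mm. The top view is blocked by the arm. Continue in small steps.

send_rows(commands=[{"translation": [0.001,0,0],"twist": [0,0,0]},{"translation": [0.002,0,0],"twist": [0,0,0]},{"translation": [0.003,0,0],"twist": [0,0,0]},{"translation": [0.004,0,0],"twist": [0,0,0]},{"translation": [0.005,0,0],"twist": [0,0,0]},{"translation": [0.006,0,0],"twist": [0,0,0]},{"translation": [0.007,0,0],"twist": [0,0,0]},{"translation": [0.007,0,0],"twist": [0,0,0]},{"translation": [0.007,0,0],"twist": [0,0,0]},{"translation": [0.007,0,0],"twist": [0,0,0]}])

```text
t: 23.65
ee_pos: [519.7, -162.3, 211.7]
orientation: [-2.3, -2.14, 0.0]
ft_force: [-0.9, 0.5, 0.9]
width: 24.2
```

send_rows(commands=[{"translation": [0.001,0,0],"twist": [0,0,0]},{"translation": [0.002,0,0],"twist": [0,0,0]},{"translation": [0.003,0,0],"twist": [0,0,0]},{"translation": [0.004,0,0],"twist": [0,0,0]},{"translation": [0.004,0,0],"twist": [0,0,0]},{"translation": [0.004,0,0],"twist": [0,0,0]},{"translation": [0.004,0,0],"twist": [0,0,0]},{"translation": [0.004,0,0],"twist": [0,0,0]},{"translation": [0.004,0,0],"twist": [0,0,0]},{"translation": [0.004,0,0],"twist": [0,0,0]}])

```text
t: 24.65
ee_pos: [520.0, -162.3, 211.6]
orientation: [-2.3, -2.14, 0.0]
ft_force: [-5.0, -0.5, 4.1]
width: 24.5
```

```bash
cat > f.py <<'E'
from h import *
f=[]
for i in range(5):
  ctrl.get_image('wrist');o=ctrl.get_obs();f.append(np.r_[o['ft_force'],o['moment']])
print(o['t'],o['ee_pos'].round(2),np.mean(f,0).round(2),o['width'])
E
python3 f.py
```

```text
24.9 [ 519.97 -162.31  211.64] [-5.11 -0.02  4.16 -0.13  0.95 -0.02] 24.03084993791544
```

Contact: 5 N total push. Fz of +4 suggests the rule is starting to tip, so ease off about 0.2 mm and hold.

send_rows(commands=[{"translation": [-0.001,0,0],"twist": [0,0,0]},{"translation": [-0.002,0,0],"twist": [0,0,0]},{"translation": [-0.002,0,0],"twist": [0,0,0]},{"translation": [-0.002,0,0],"twist": [0,0,0]},{"translation": [-0.002,0,0],"twist": [0,0,0]},{"translation": [-0.002,0,0],"twist": [0,0,0]},{"translation": [-0.002,0,0],"twist": [0,0,0]},{"translation": [-0.002,0,0],"twist": [0,0,0]},{"translation": [-0.002,0,0],"twist": [0,0,0]},{"translation": [-0.002,0,0],"twist": [0,0,0]}])

```text
t: 25.9
ee_pos: [519.9, -162.3, 211.6]
orientation: [-2.3, -2.14, 0.0]
ft_force: [-4.8, 0.5, 3.1]
width: 24.1
```

```bash
python3 f.py; python3 - <<'E'
from h import *
save('wrist','w6')
a=np.load('pics/w6.npz')['img'][60:340,240:400];
cv2.imwrite('pics/w6.png',cv2.resize(a[:150],None,fx=4,fy=4,interpolation=cv2.INTER_CUBIC))
E
```

```text
26.15 [ 519.88 -162.29  211.63] [-4.67  0.22  3.51 -0.02  0.92 -0.07] 24.10756538801116
```

View pics/w6.png

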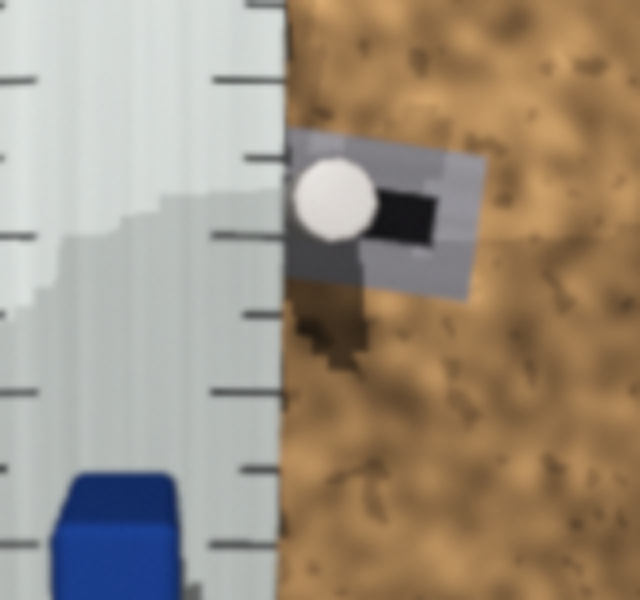

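The edge is now turned a little relative to the tool, with its A end forward. So B touched first and the rule then swivelled onto A: both bear. Ease a little more to untilt it, and hold.

send_rows(commands=[{"translation": [-0.001,0,0],"twist": [0,0,0]},{"translation": [-0.002,0,0],"twist": [0,0,0]},{"translation": [-0.002,0,0],"twist": [0,0,0]},{"translation": [-0.002,0,0],"twist": [0,0,0]},{"translation": [-0.002,0,0],"twist": [0,0,0]},{"translation": [-0.002,0,0],"twist": [0,0,0]},{"translation": [-0.002,0,0],"twist": [0,0,0]},{"translation": [-0.002,0,0],"twist": [0,0,0]},{"translation": [-0.002,0,0],"twist": [0,0,0]},{"translation": [-0.002,0,0],"twist": [0,0,0]}])

```text
t: 27.2
ee_pos: [519.8, -162.3, 211.7]
orientation: [2.3, 2.14, 0.0]
ft_force: [-2.7, 1.3, 0.3]
width: 24.4
```

```bash
python3 f.py
```

```text
27.45 [ 519.8  -162.33  211.69] [-2.56  1.44  0.14  0.15  0.57 -0.01] 24.359603111719974
```

Flat again (Fz≈0) with 2.6 N push. Hold one more second, then open.

send_rows(commands=[{"translation": [0,0,0],"twist": [0,0,0]},{"translation": [0,0,0],"twist": [0,0,0]},{"translation": [0,0,0],"twist": [0,0,0]},{"translation": [0,0,0],"twist": [0,0,0]},{"translation": [0,0,0],"twist": [0,0,0]},{"translation": [0,0,0],"twist": [0,0,0]},{"translation": [0,0,0],"twist": [0,0,0]},{"translation": [0,0,0],"twist": [0,0,0]},{"translation": [0,0,0],"twist": [0,0,0]},{"translation": [0,0,0],"twist": [0,0,0]}])

```text
t: 28.45
ee_pos: [519.8, -162.4, 211.7]
orientation: [2.3, 2.14, 0.0]
ft_force: [-2.2, 1.4, -1.0]
width: 24.2
```

send_rows(commands=[{"translation": [0,0,0],"twist": [0,0,0]},{"translation": [0,0,0],"twist": [0,0,0]},{"translation": [0,0,0],"twist": [0,0,0]},{"translation": [0,0,0],"twist": [0,0,0]},{"translation": [0,0,0],"twist": [0,0,0]},{"translation": [0,0,0],"twist": [0,0,0]},{"translation": [0,0,0],"twist": [0,0,0]},{"translation": [0,0,0],"twist": [0,0,0]},{"translation": [0,0,0],"twist": [0,0,0]},{"translation": [0,0,0],"twist": [0,0,0]}], grip=0.1)

```text
t: 29.45
ee_pos: [519.7, -162.3, 211.7]
orientation: [-2.3, -2.14, -0.0]
ft_force: [0.5, -1.0, -0.4]
width: 39.3
```

send_rows(commands=[{"translation": [0,0,0.05],"twist": [0,0,0]},{"translation": [0,0,0.15],"twist": [0,0,0]},{"translation": [0,0,0.25],"twist": [0,0,0]},{"translation": [0,0,0.35],"twist": [0,0,0]},{"translation": [0,0,0.46],"twist": [0,0,0]},{"translation": [0,0,0.57],"twist": [0,0,0]},{"translation": [0,0,0.68],"twist": [0,0,0]},{"translation": [0,0,0.79],"twist": [0,0,0]},{"translation": [0,0,0.9],"twist": [0,0,0]},{"translation": [0,0,1.0],"twist": [0,0,0]}])

```text
t: 30.45
ee_pos: [519.8, -162.3, 312.7]
orientation: [2.3, 2.14, 0.0]
ft_force: [-0.2, -0.9, -0.0]
width: 39.5
```

send_rows(commands=[{"translation": [-0.1,0.1,0.05],"twist": [0,0,0]},{"translation": [-0.2,0.2,0.1],"twist": [0,0,0]},{"translation": [-0.3,0.3,0.15],"twist": [0,0,0]},{"translation": [-0.4,0.4,0.2],"twist": [0,0,0]},{"translation": [-0.5,0.5,0.25],"twist": [0,0,0]},{"translation": [-0.6,0.6,0.3],"twist": [0,0,0]},{"translation": [-0.7,0.7,0.35],"twist": [0,0,0]},{"translation": [-0.8,0.8,0.4],"twist": [0,0,0]},{"translation": [-0.9,0.9,0.45],"twist": [0,0,0]},{"translation": [-1.0,1.0,0.5],"twist": [0,0,0]}])

```text
t: 31.45
ee_pos: [418.9, -61.5, 362.1]
orientation: [2.3, 2.14, 0.0]
ft_force: [0.3, 1.0, -0.9]
width: 39.6
```

send_rows(commands=[{"translation": [0,0.1,0],"twist": [0,0,0]},{"translation": [0,0.2,0],"twist": [0,0,0]},{"translation": [0,0.3,0],"twist": [0,0,0]},{"translation": [0,0.4,0],"twist": [0,0,0]},{"translation": [0,0.5,0],"twist": [0,0,0]},{"translation": [0,0.6,0],"twist": [0,0,0]},{"translation": [0,0.7,0],"twist": [0,0,0]},{"translation": [0,0.8,0],"twist": [0,0,0]},{"translation": [0,0.9,0],"twist": [0,0,0]},{"translation": [0,1.0,0],"twist": [0,0,0]}])

```text
t: 32.45
ee_pos: [419.7, 38.5, 361.7]
orientation: [2.3, 2.14, -0.0]
ft_force: [-0.2, 0.3, 0.6]
width: 39.4
```

```bash
python3 - <<'E'
from h import *
save('top','top7');save('wrist','w7')
a=np.load('pics/top7.npz')['img'];b=np.load('pics/w7.npz')['img']
c=cv2.convertScaleAbs(cv2.resize(a[190:310,330:500],None,fx=4.7,fy=4.7,interpolation=cv2.INTER_CUBIC),alpha=1.8)
cv2.imwrite('pics/f7.png',c)
cv2.imwrite('pics/fw7.png',cv2.resize(b,None,fx=1.42,fy=1.42))
print(ctrl.get_obs()['t'],ctrl.get_obs()['ee_pos'])
E
```

```text
32.55 [419.75631006  38.71268539 361.68542185]
```

View pics/f7.png

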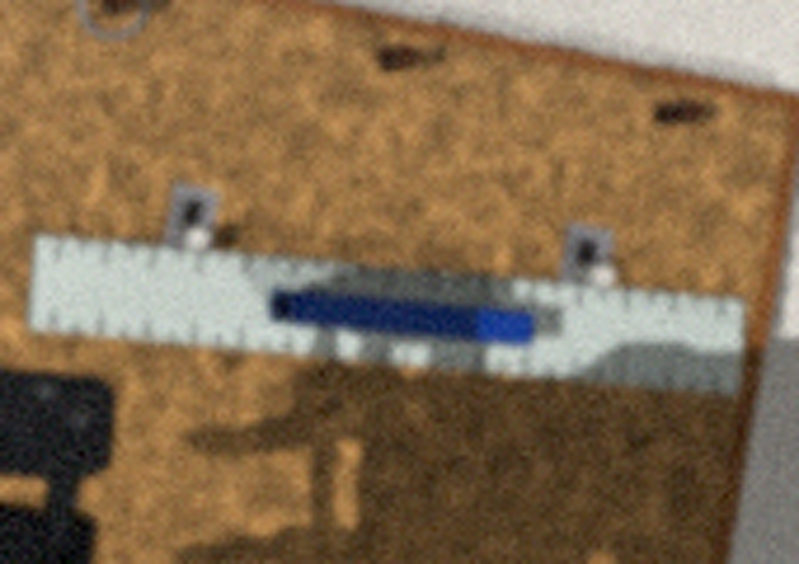

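In the top view the upper long edge meets both pins, at (193,238) and (600,275), and the rule is flat. I'll check from closer with the wrist camera, from the side where both pins are visible.

send_rows(commands=[{"translation": [0.03,-0.1,0],"twist": [0,0,0]},{"translation": [0.06,-0.2,0],"twist": [0,0,0]},{"translation": [0.09,-0.3,0],"twist": [0,0,0]},{"translation": [0.12,-0.4,0],"twist": [0,0,0]},{"translation": [0.15,-0.5,0],"twist": [0,0,0]},{"translation": [0.18,-0.6,0],"twist": [0,0,0]},{"translation": [0.21,-0.7,0],"twist": [0,0,0]},{"translation": [0.24,-0.8,0],"twist": [0,0,0]},{"translation": [0.27,-0.9,0],"twist": [0,0,0]},{"translation": [0.3,-1.0,0],"twist": [0,0,0]}])

```text
t: 33.55
ee_pos: [450.0, -63.2, 361.7]
orientation: [-2.3, -2.14, 0.0]
ft_force: [-0.0, 0.7, 0.3]
width: 39.5
```

send_rows(commands=[{"translation": [0.03,-0.1,0],"twist": [0,0,0]},{"translation": [0.06,-0.2,0],"twist": [0,0,0]},{"translation": [0.09,-0.3,0],"twist": [0,0,0]},{"translation": [0.12,-0.4,0],"twist": [0,0,0]},{"translation": [0.15,-0.5,0],"twist": [0,0,0]},{"translation": [0.18,-0.6,0],"twist": [0,0,0]},{"translation": [0.21,-0.7,0],"twist": [0,0,0]},{"translation": [0.24,-0.8,0],"twist": [0,0,0]},{"translation": [0.27,-0.9,0],"twist": [0,0,0]},{"translation": [0.3,-1.0,0],"twist": [0,0,0]}])

```text
t: 34.55
ee_pos: [480.0, -163.1, 361.7]
orientation: [-2.3, -2.14, 0.0]
ft_force: [0.1, -0.6, -0.3]
width: 39.6
```

send_rows(commands=[{"translation": [0.03,-0.1,0],"twist": [0,0,0]},{"translation": [0.06,-0.2,0],"twist": [0,0,0]},{"translation": [0.09,-0.3,0],"twist": [0,0,0]},{"translation": [0.12,-0.4,0],"twist": [0,0,0]},{"translation": [0.15,-0.5,0],"twist": [0,0,0]},{"translation": [0.18,-0.6,0],"twist": [0,0,0]},{"translation": [0.21,-0.7,0],"twist": [0,0,0]},{"translation": [0.24,-0.8,0],"twist": [0,0,0]},{"translation": [0.27,-0.9,0],"twist": [0,0,0]},{"translation": [0.3,-1.0,0],"twist": [0,0,0]}])

```text
t: 35.55
ee_pos: [510.0, -263.2, 361.7]
orientation: [-2.3, -2.14, -0.0]
ft_force: [0.1, -0.6, -0.3]
width: 39.7
```

send_rows(commands=[{"translation": [0.04,-0.1,-0.04],"twist": [0,0,0]},{"translation": [0.08,-0.2,-0.08],"twist": [0,0,0]},{"translation": [0.12,-0.3,-0.12],"twist": [0,0,0]},{"translation": [0.16,-0.4,-0.16],"twist": [0,0,0]},{"translation": [0.2,-0.5,-0.2],"twist": [0,0,0]},{"translation": [0.24,-0.6,-0.24],"twist": [0,0,0]},{"translation": [0.28,-0.65,-0.28],"twist": [0,0,0]},{"translation": [0.3,-0.7,-0.3],"twist": [0,0,0]},{"translation": [0.3,-0.7,-0.3],"twist": [0,0,0]},{"translation": [0.3,-0.7,-0.3],"twist": [0,0,0]}])

```text
t: 36.55
ee_pos: [539.7, -332.2, 331.6]
orientation: [-2.3, -2.14, 0.0]
ft_force: [-0.1, -0.1, 0.3]
width: 39.2
```

```bash
python3 - <<'E'
from h import *
save('wrist','w8',None,1.42)
print(ctrl.get_obs()['t'],ctrl.get_obs()['ee_pos'])
E
```

```text
36.6 [ 539.67766807 -332.07130874  331.75403288]
```

View pics/w8.png

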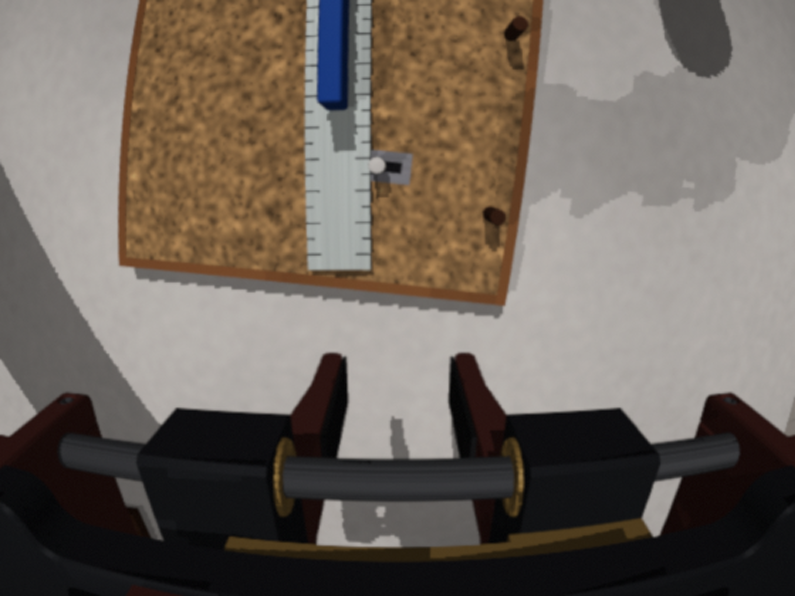

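Pin B appears to touch (377,165); A is out of view. Shift +y to get both in one frame.

send_rows(commands=[{"translation": [0,0.1,0],"twist": [0,0,0]},{"translation": [0,0.2,0],"twist": [0,0,0]},{"translation": [0,0.3,0],"twist": [0,0,0]},{"translation": [0,0.4,0],"twist": [0,0,0]},{"translation": [0,0.5,0],"twist": [0,0,0]},{"translation": [0,0.6,0],"twist": [0,0,0]},{"translation": [0,0.7,0],"twist": [0,0,0]},{"translation": [0,0.75,0],"twist": [0,0,0]},{"translation": [0,0.75,0],"twist": [0,0,0]},{"translation": [0,0.75,0],"twist": [0,0,0]}])

```text
t: 37.6
ee_pos: [539.9, -257.4, 331.8]
orientation: [2.299, 2.14, -0.0]
ft_force: [0.2, -0.7, -0.1]
width: 39.3
```

```bash
python3 - <<'E'
from h import *
save('wrist','w9')
d=np.load('pics/w9.npz');K=d['K'];T=np.linalg.inv(d['T'])
def proj(P):
    c=T[:3,:3]@P+T[:3,3];r=np.hypot(c[0],c[1]);th=np.arctan2(r,c[2]);return K[0,0]*th*c[0]/r+K[0,2],K[1,1]*th*c[1]/r+K[1,2]
out=[]
for P in ([545.5,-80,34],[533,-248.5,34]):
    u,v=proj(np.array(P));u,v=int(round(u)),int(round(v));print(u,v)
    u0,v0=u-25,max(0,v-30);c=d['img'][v0:v0+60,u0:u0+50];print(u0,v0,c.shape)
    out.append(cv2.resize(c,(400,480),interpolation=cv2.INTER_CUBIC) )
cv2.imwrite('pics/f9.png',np.hstack(out));print(ctrl.get_obs()['t'])
E
```

```text
270 10
245 0 (60, 50, 3)
270 202
245 172 (60, 50, 3)
37.65
```

View pics/f9.png

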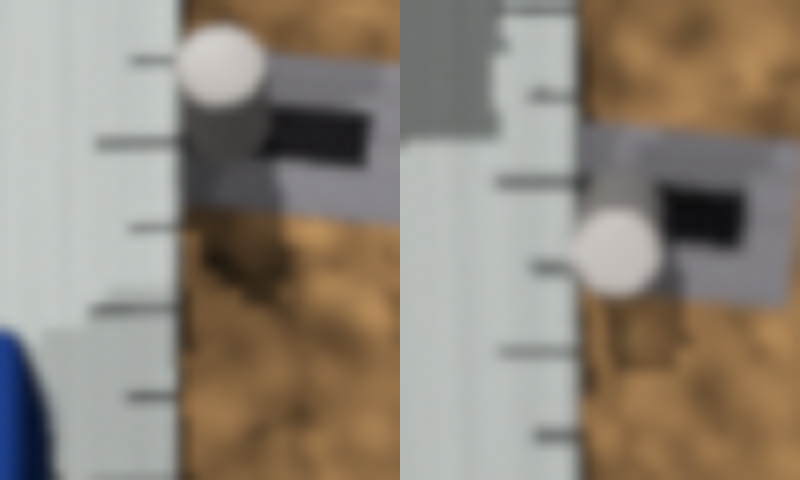

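Both pin crops match: pin A (edge x=181, body side ≈187) and pin B (edge 578, body side ≈583) both sit against the edge's side face. Handing in.

```bash
python3 -c "
from workcell import ctrl
print(ctrl.close_job())"
```

```text
the job is handed in; nothing more can be done
None
```

I laid the straightedge flat on the cork about 16 mm clear of the pins, on the robot's side. I then loosened the jaws and nudged the rib with one finger until the rule swivelled onto both pins. It stayed pressed for about 4 s before I opened the jaws and backed away, and I handed in at about 38 s.

- **Push force:** the most I read was about 5.1 N in total across both pins, easing to about 2.5 N. Forces were read only at the end of each step, so a short peak in between could have gone unseen. How the force split between the pins was not measured; the pad pushed near the midpoint between them.
- **Slight tipping:** at the 5 N push an upward force of about 4 N suggested the rule was starting to tip. I eased off until that force was about zero before the last hold.
- **Final pictures:** after release the rule lies flat. In wrist crops of each pin, the long edge meets both alike, with no gap I could see at about 0.2 mm resolution.
- **Other things:** the arm never went near the keyring, fob, dish or tumbler, but I did not measure their positions again at the end.

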